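# Sort the things left after the meeting into their trays

### The arm

A 6-joint arm with a two-finger parallel gripper is mounted at the origin on a cart in front of the work surface, level with it; the furniture and walls round the work are solid. World frame = base frame: x ahead of the robot, y to its left, z up, the work surface at z = 0. Lengths are in m, angles in rad, forces in N, time in s.
With the tool pointing down it reaches from about 0.375 to 0.9 m from the base axis. Payload 3.1 kg.
Tool frame: the origin (TCP) lies between the finger pads; the fingertips stand robot.finger_overhang ahead of it and the grasp point (between the pads) lies 3 mm ahead of it (robot.finger_overhang is the distance from the TCP to the fingertips, in m); z points along the fingers, y is the line along which they close (so a half turn about z gives the same grasp; the last joint's range is limited). The gripper opens to 87 mm and grips with 3 to 60 N. Pads are 19 mm wide; open, the fingers measure 117 mm over their backs; the gripper's body (75 mm by 190 mm) begins 51 mm behind the grasp point.
Start: joints at [1.062, 0.527, 1.433, -0, 1.181, -0.178], TCP at [0.202, 0.591, 0.215] pointing down, gripper open.
Joint ranges: [-3.08, 3.08], [-0.75, 2.2], [0.22, 2.44], [-1.43, 4.57], [0, 2.65], [-2.85, 2.85]. Speed limits (rad/s): [2.79, 2.79, 3.14, 3.14, 3.14, 3.14].

### API

Orientations are given as a unit quaternion [x, y, z, w].
In Python, from rig import get_obs, vision, hand_in, nets, robot gives the robot as it stands.
- The arm moves only by the tool apply_moves, never from a script. Its argument "series" is a list of rows, each an object with "offset": the shift along the world's x, y, z in cm, a list of three; "rot": the turn, a rotation vector about the world's x, y, z in degrees, a list of three. A call has 1 to 20 rows; each row is the pose to reach, as a shift and turn from the pose commanded when the call began; what a row does not reach only later rows make up. A row lasts 1/10 s, in which the tool goes at most 50 mm and 8.59 degrees, less where a joint would pass 70% of its speed; a pose out of reach is approached as far as the arm can. A call with a gripper value outside its range is refused whole. "hand" is the opening, from 0 (shut) to 1 (fully open), set as the call begins (left out, the last holds). The fingers move at their own pace and stop on an object; "newtons" is the grip in N (left out, the last holds). Time passes only in rows, so rows that repeat a pose let the fingers close. It gives the time, the measured TCP pose, the force, the opening and the grip force at its end, in the units of the state.
- get_obs(): the state, without advancing time (a new reading comes with each control period).
- vision.camera(name): name is "scene" or "top" or "wrist"; returns the picture (400x640x3 uint8, red, green, blue); there is no depth.
- vision.calibration(name): a dict with "K" (3x3 intrinsics, pixels), "k1" (the pictures are not rectified: a ray, as slopes to the right and down, at radius r is drawn at 1 + k1 r^2 times it, then the intrinsics apply), "R" (3x3) and "t" (3): a world point X has camera coordinates R X + t. Camera axes: x right, y down, z forward; pixel columns grow to the right and rows downward; lengths in m; the calibration is good to about 2 mm. A picture is of the moment at which its call begins: read the wrist's pose just before it. calibration takes no time and is no camera call; for the wrist camera it gives the pose at the moment of the call.
- hand_in(): hands the job in; it is judged then, once.
Trained networks look in the newest picture that a camera, given by its name, has taken for a name from the list of things; names that differ only in an ending like _2 or _b are one class to them, and where a whole thing is asked for, a point or a joint stands for the part that bears it (a point fixed in the world has none). Each returns a list of dicts, best first, with "conf" (0 to 1); they miss things now and then, are a little off and sometimes report something else, mostly with a low value. They report only what shows in the picture. A call takes as long as a camera call. They do not tell look-alikes from the thing itself.
- nets.search_frame(camera, query): "centre" ([x, y, z] in m, in world coordinates, good to about 4 mm: the middle of the surface that is visible of it).
- nets.spot_point(camera, query): "centre" ([x, y, z] in m, in world coordinates, good to about 4 mm: a listed point, or the origin of a listed thing).
The state is a dict: "time": time; "q": joint angles; "joint_velocities": joint speeds; "joint_torque": joint torques, N m; "position": TCP position; "tool_rot": TCP orientation; "ft_force": force on the tool from outside, world axes, zero at the start; "moment": the same for the moment, N m; "grip_width": finger opening in m; "grip_force": force on a finger pad.
Only numpy, scipy, OpenCV 4.12 (cv2) and the standard library are available. Lean on these libraries where they do the work, as an engineer would, in place of code of your own. Each camera call takes 0.05 s, during which the arm holds its last target. There are 200 camera calls.

### The job

Sort the five things left lying along the front of the table into the three trays: the stapler and the marker go side by side in the blue tray, the teaspoon in the wooden tray, and the red-lidded and the green-lidded milk portion next to each other in the white tray. Each thing must rest flat on the floor of its tray, long things lengthways, stapler and milk portions upright, nothing on top of anything else, and all let go. The square yellow cup among them is not part of the job: leave it standing where it is.

Things in the scene. Friction and masses are not known exactly. Their poses are not given: they have to be found in the camera images.
- stapler: desk stapler, blue top, standing on its base: 26 mm wide (x), 121 mm long (y), 46 mm high, 160 g; its arm is fixed. Origin: centre of its underside; y along its length, z up. Grip it across x at mid-length on the upper arm, 18 mm wide from 24 to about 40 mm above the underside; the base (up to 9 mm) is 26 mm wide.
- marker: marker pen, white barrel with blue cap, lying on its side: 17 mm thick, 16 mm high, 135 mm long, 20 g. Origin: on its underside at mid-length as it lies at the start; y along its length. It may roll.
- teaspoon: steel teaspoon lying on the table, 130 mm long (x), 26 mm wide at the bowl (y), 11 mm high, 30 g; can be gripped across y at mid-length, where it is less than 26 mm wide. Origin: on its underside at mid-length; x along its length, z up.
- red_milk: sealed milk portion (coffee creamer): tapered white cup with a flat red lid on top, standing upright, 19 mm high, 37 mm across the lid, small pull tab at +y; 15 g. Origin: centre of its underside (solid from -19 to +19 mm in x, -16 to +21 mm in y); z up. Grasp it across x.
- green_milk: sealed milk portion (coffee creamer): tapered white cup with a flat green lid on top, standing upright, 19 mm high, 37 mm across the lid, small pull tab at +y; 15 g. Origin: centre of its underside (solid from -19 to +19 mm in x, -16 to +21 mm in y); z up. Grasp it across x.
- blue_tray: shallow blue plastic tray, open on top, 105 x 165 x 14 mm outside (x, y, height), fixed, in a new place and slightly turned each time. Inside 97 x 157 mm; walls 4 mm thick, 14 mm high; flat inner floor 4 mm above the table. Origin: centre of its underside; z up; y along its longer side. The three trays stand in a row behind the loose things.
- wood_tray: shallow light wooden tray, open on top, 85 x 165 x 14 mm outside (x, y, height), fixed, in a new place and slightly turned each time. Inside 77 x 157 mm; walls 4 mm thick, 14 mm high; flat inner floor 4 mm above the table. Origin: centre of its underside; z up; y along its longer side. The three trays stand in a row behind the loose things.
- white_tray: shallow white plastic tray, open on top, 110 x 125 x 14 mm outside (x, y, height), fixed, in a new place and slightly turned each time. Inside 102 x 117 mm; walls 4 mm thick, 14 mm high; flat inner floor 4 mm above the table. Origin: centre of its underside; z up; y along its longer side. The three trays stand in a row behind the loose things.
- yellow_cup: small square yellow plastic cup, 59 x 59 x 31 mm, open on top, standing loose among the things to be sorted, a bystander to be left alone. Origin: centre of its underside; z up.
Not all that is in view belongs to the job. Of the things that look like the green_milk, take the one that is farthest to the robot's right at the start.

How it is judged:
By the outcome, as a careful person would: the job done as asked, in the order asked, and still so for the second after the job is handed in, with the robot touching nothing.
It also fails if it takes over 115 s, if anything falls off the work surface, if the arm or the gripper's body presses on something with over 40 N, if the wrist force passes 120 N, or if a joint passes its speed limit or range.

## Working session

There is one attempt and no reset: what is moved stays moved. The work goes in short steps, Python scripts to look and compute and a tool call to move; the robot and the scene stay as the last step left them, time stands still between calls to the robot, and variables do not carry over. Pictures are saved under pics/ and viewed, at most 14 in all, crops included, and the job is handed in when it is done.

Besides the shell and the picture viewer there is one more tool, called after "Emit:" in YAML: its name, and indented under it one key for each argument. apply_moves: Moves the arm, as the interface text tells. Its arguments: {"type":"object","properties":{"series":{"type":"array"},"hand":{"type":"number"},"newtons":{"type":"number"}},"required":["series"]}

```bash
mkdir -p pics; ls
python3 - <<'E'
from rig import get_obs, vision, nets, robot
import cv2
print(get_obs()); print(robot.finger_overhang)
for c in ("top","scene"):
    cv2.imwrite(f"pics/{c}0.png", cv2.cvtColor(vision.camera(c),cv2.COLOR_RGB2BGR))
    k=vision.calibration(c); print(c,k)
for n in ["stapler","marker","teaspoon","red_milk","green_milk","blue_tray","wood_tray","white_tray","yellow_cup"]:
    print(n,[( [round(v,3) for v in d["centre"]],round(d["conf"],2)) for d in nets.spot_point("top",n)])
E
```

```text
pics
{'time': 0.0, 'q': array([ 1.06250308e+00,  5.28456009e-01,  1.43390900e+00, -5.65877394e-06,
        1.18140140e+00, -1.78489632e-01]), 'joint_velocities': array([ 0.00126079,  0.00062892,  0.00040361,  0.00146502,  0.00032947,
       -0.00124268]), 'joint_torque': array([ 1.42424087e-03, -4.40034449e+01, -1.76592761e+01,  6.33980753e-02,
        5.80437889e-02, -1.64569719e-04]), 'position': array([0.2020045 , 0.5906563 , 0.21357577]), 'tool_rot': array([ 1.64154312e-01,  9.86434073e-01, -1.02430131e-03, -3.63467770e-04]), 'ft_force': array([-0.23736213, -0.58223448, -0.03880697]), 'moment': array([-0.0072697 , -0.01005422, -0.0702257 ]), 'grip_force': 0.0, 'grip_width': 0.08676296095356845}
0.022
top {'K': array([[455.50432265,   0.        , 320.43180049],
       [  0.        , 455.50432265, 196.56048801],
       [  0.        ,   0.        ,   1.        ]]), 'k1': 0.03036659758772358, 'R': array([[ 0.00424477, -0.99991538,  0.01229659],
       [-0.99499995, -0.0054503 , -0.09972655],
       [ 0.09978513, -0.01181179, -0.9949389 ]]), 't': array([-0.07601202,  0.50149562,  0.86
[... 215 characters left out ...]
([[ 0.75558279, -0.6546787 ,  0.02214609],
       [-0.32608682, -0.40523711, -0.85407861],
       [ 0.56812149,  0.63810555, -0.51967228]]), 't': array([-0.43150473,  0.16356309,  0.62764801])}
stapler [([0.424, 0.175, -0.004], 0.61)]
marker [([0.436, -0.029, -0.004], 0.66)]
teaspoon [([0.435, 0.081, -0.004], 0.73), ([0.426, 0.173, -0.003], 0.62)]
red_milk [([0.425, -0.117, 0.001], 0.85), ([0.44, 0.079, -0.007], 0.49)]
green_milk [([0.396, -0.32, 0.001], 0.73), ([0.352, -0.09, 0.0], 0.73)]
blue_tray [([0.594, -0.236, -0.003], 0.9), ([0.438, 0.081, -0.003], 0.33)]
wood_tray [([0.597, -0.051, -0.003], 0.83)]
white_tray []
yellow_cup [([0.41, -0.215, 0.001], 0.73), ([0.395, -0.32, -0.0], 0.56)]
```

View pics/top0.png

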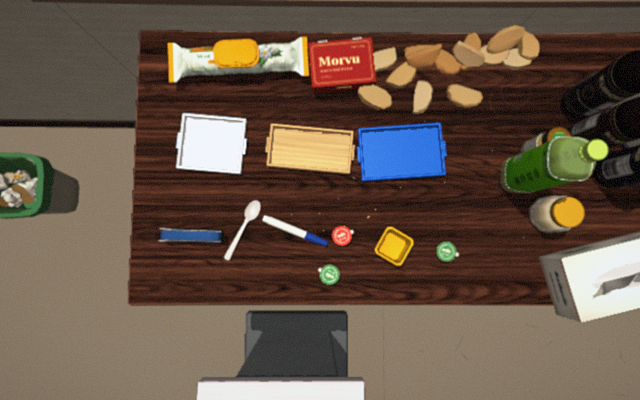

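View pics/scene0.png

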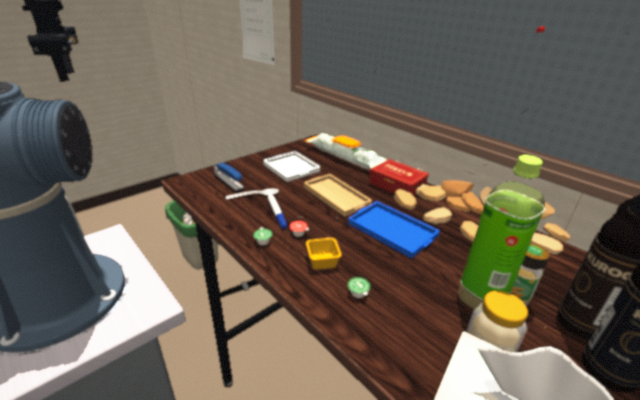

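The top picture shows, left to right: white tray (211,143), wood tray (310,148), blue tray (401,152). In front of them are the stapler (190,236), spoon (243,230), marker (295,231), red milk (342,236), cup (394,246) and green milk (447,252). The green milk at (330,274) is a decoy, being further left. Next I'll segment these accurately.

```bash
cat > h.py <<'E'
from rig import get_obs, vision, nets, robot, hand_in
import cv2, numpy as np
def snap(c, name=None):
    im=cv2.cvtColor(vision.camera(c),cv2.COLOR_RGB2BGR)
    if name: cv2.imwrite(f"pics/{name}.png",im)
    return im
def p2w(px, z, k):
    px=np.asarray(px,float).reshape(-1,1,2)
    d=np.array([k["k1"],0,0,0,0])
    u=cv2.undistortPoints(px,k["K"],d).reshape(-1,2)
    ray=np.c_[u,np.ones(len(u))]@k["R"]; C=-k["R"].T@k["t"]
    return C+ray*((z-C[2])/ray[:,2])[:,None]
def w2p(X,k):
    return cv2.projectPoints(np.asarray(X,float).reshape(-1,3),cv2.Rodrigues(k["R"])[0],k["t"],k["K"],np.array([k["k1"],0,0,0,0.]))[0].reshape(-1,2)
def rect(mask,z,k):
    """largest blob -> (centre xy, size long/short, long-axis angle deg from world x) on plane z"""
    cs=cv2.findContours(mask.astype(np.uint8),cv2.RETR_EXTERNAL,cv2.CHAIN_APPROX_NONE)[0]
    c=max(cs,key=cv2.contourArea)
    W=p2w(c.reshape(-1,2),z,k)[:,:2]
    (cx,cy),(w,h),a=cv2.minAreaRect((W*1000).astype(np.float32))
    if w<h: w,h,a=h,w,a+90
    a=(a+90)%180-90
    return np.round([cx,cy,w,h,a],1)
E
python3 - <<'E'
from h import *
im=cv2.imread("pics/top0.png"); k=vision.calibration("top")
hsv=cv2.cvtColor(im,cv2.COLOR_BGR2HSV); H,S,V=[hsv[...,i].astype(int) for i in range(3)]
def roi(m,x0,y0,x1,y1):
    o=np.zeros_like(m); o[y0:y1,x0:x1]=m[y0:y1,x0:x1]; return o
white=(S<60)&(V>110)
blue=(abs(H-110)<15)&(S>100)&(V>60)
print("blue tray",rect(roi(blue,350,115,455,190),.014,k))
print("wood",rect(roi((V>110),260,118,358,180),.014,k))
print("white",rect(roi(V>110,170,105,255,182),.014,k))
print("stapler",rect(roi((abs(H-110)<20)&(S>60)&(V>50),150,222,226,250),.04,k))
print("spoon",rect(roi(V>110,222,195,262,264),.004,k))
print("marker",rect(roi((V>110)|blue,261,208,329,250),.008,k))
print("red",rect(roi((V>110),330,222,356,248),.019,k))
print("green",rect(roi((V>90),432,238,462,266),.019,k))
print("cup",rect(roi((V>120),370,222,418,270),.031,k))
A=cv2.resize(im[185:285,150:310],None,fx=5,fy=5,interpolation=cv2.INTER_CUBIC)
B=cv2.resize(im[215:285,310:470],None,fx=5,fy=5,interpolation=cv2.INTER_CUBIC)
cv2.imwrite("pics/cA.png",A); cv2.imwrite("pics/cB.png",B)
E
```

```text
blue tray [ 594.9 -234.2  178.5  109.5  -85.6]
wood [600.5 -52.4 178.7  88.6  85.1]
white [609.2 143.8 138.8 114.1  85.4]
stapler [426.1 172.2 112.9  17.9  88.5]
spoon [439.   84.1 131.3  27.7 -31.5]
marker [436.7 -22.9 136.8  16.2  68.1]
red [ 427.3 -114.8   39.9   38.2  -26.8]
green [ 397.2 -318.    39.4   38.1   32.8]
cup [ 407.6 -214.3   61.    60.8  -30.7]
```

View pics/cA.png

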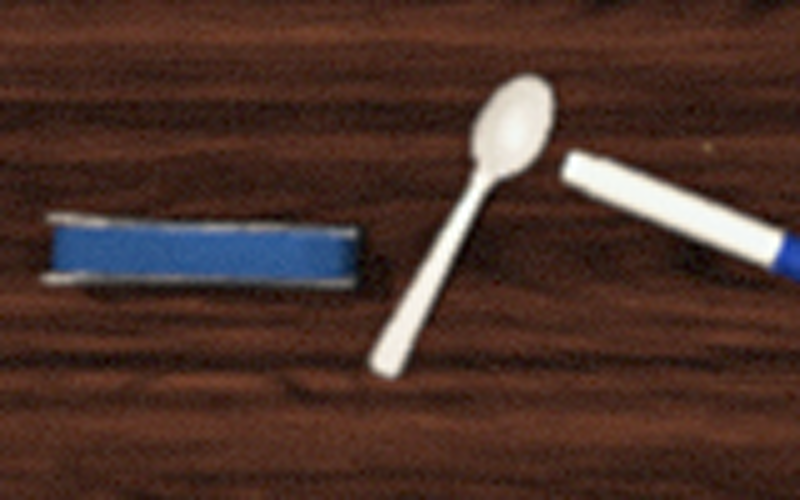

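View pics/cB.png

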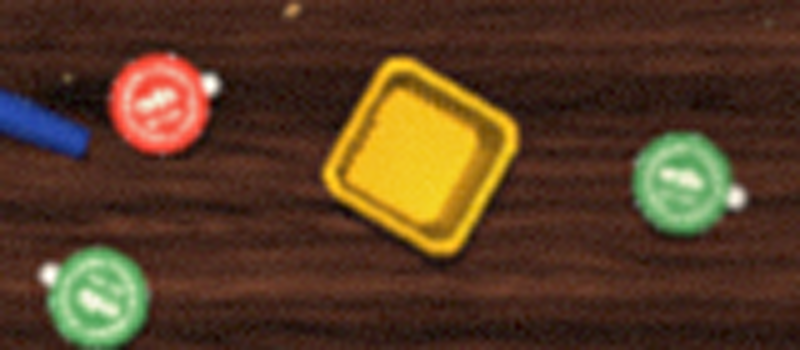

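Measured sizes match the given ones (stapler 113–121, spoon 131, marker 137, milk 39, trays plus their handles). I'll refine the stapler from its base outline and move above it.

```bash
cat >> h.py <<'E'
def plan(x,y,z,a):
    """offset cm and yaw turn deg from the measured pose to TCP x,y,z (m), closing-axis angle a (deg)"""
    from scipy.spatial.transform import Rotation as Ro
    o=get_obs(); R=Ro.from_quat(o["tool_rot"]).as_matrix()
    cur=np.degrees(np.arctan2(R[1,1],R[0,1])); d=(a-cur+90)%180-90
    print("offset",np.round((np.array([x,y,z])-o["position"])*100,2),"turn",round(d,1),"tilt",np.round(R[:2,2],4),"t",round(o["time"],1))
E
python3 - <<'E'
from h import *
k=vision.calibration("top")
print(p2w([[157.9,235],[221.4,235.2]],.005,k))
print(p2w([[160.5,236]],.044,k),p2w([[221.6,236]],.044,k))
plan(.426,.172,.12,-1.5)
E
```

```text
[[0.42651527 0.24419733 0.005     ]
 [0.42649223 0.12060404 0.005     ]]
[[0.42409478 0.22602729 0.044     ]] [[0.42442868 0.11225178 0.044     ]]
offset [ 22.36 -41.93  -9.46] turn -72.6 tilt [-0. -0.] t 0.6
```

Emit:
apply_moves:
  series:
    - {"offset": [22.4,-41.9,-9.4],"rot": [0,0,-72.6]}
    - {"offset": [22.4,-41.9,-9.4],"rot": [0,0,-72.6]}
    - {"offset": [22.4,-41.9,-9.4],"rot": [0,0,-72.6]}
    - {"offset": [22.4,-41.9,-9.4],"rot": [0,0,-72.6]}
    - {"offset": [22.4,-41.9,-9.4],"rot": [0,0,-72.6]}
    - {"offset": [22.4,-41.9,-9.4],"rot": [0,0,-72.6]}
    - {"offset": [22.4,-41.9,-9.4],"rot": [0,0,-72.6]}
    - {"offset": [22.4,-41.9,-9.4],"rot": [0,0,-72.6]}
    - {"offset": [22.4,-41.9,-9.4],"rot": [0,0,-72.6]}
    - {"offset": [22.4,-41.9,-9.4],"rot": [0,0,-72.6]}
    - {"offset": [22.4,-41.9,-9.4],"rot": [0,0,-72.6]}
    - {"offset": [22.4,-41.9,-9.4],"rot": [0,0,-72.6]}
    - {"offset": [22.4,-41.9,-9.4],"rot": [0,0,-72.6]}
    - {"offset": [22.4,-41.9,-9.4],"rot": [0,0,-72.6]}
    - {"offset": [22.4,-41.9,-9.4],"rot": [0,0,-72.6]}
    - {"offset": [22.4,-41.9,-9.4],"rot": [0,0,-72.6]}
  hand: 0.6
  newtons: 20

```text
time: 2.15
position: [0.426, 0.1731, 0.1207]
tool_rot: [0.716, 0.698, 0.0, 0.0]
ft_force: [-0.1, -0.3, 0.8]
grip_width: 0.0525
grip_force: 0.0
```

Run:
```python
from h import *
k=vision.calibration("wrist"); im=snap("wrist","w1")
print([(np.round(d["centre"],3),round(d["conf"],2)) for d in nets.spot_point("wrist","stapler")])
print(np.round(-k["R"].T@k["t"],3), w2p([[.426,.182,.0],[.426,.172,.04]],k))
```

```text
[(array([ 0.426,  0.174, -0.002]), 0.66)]
[0.429 0.25  0.291] [[323.64390172 182.04032942]
 [323.77537    202.55636791]]
```

View pics/w1.png

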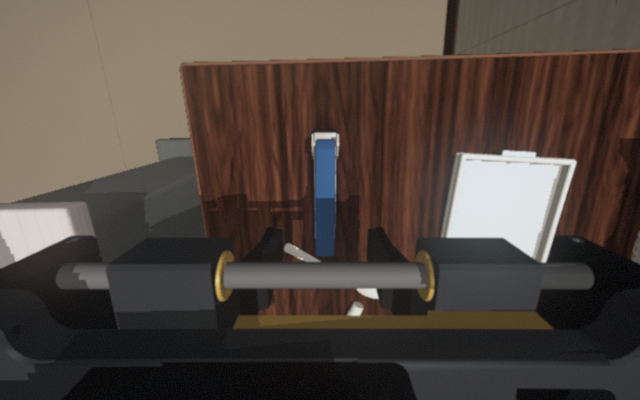

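The wrist picture shows the stapler centred between the fingers: column 325, base end at row 133, blue top spanning rows 140–254.

Run:
```python
from h import *
k=vision.calibration("wrist")
print(p2w([[325.5,132.5],[325.5,254.5]],.005,k)[:,:2],p2w([[325.5,140],[325.5,254.5]],.044,k)[:,:2])
plan(.426,.178,.044,-1.5)
```

```text
[[0.42933018 0.23249196]
 [0.426083   0.10055231]] [[0.4291297  0.22864881]
 [0.42647793 0.12090567]]
offset [-0.02  0.52 -7.67] turn -0.1 tilt [0.0003 0.0001] t 2.2
```

Emit:
apply_moves:
  series:
    - {"offset": [0,0.2,-3],"rot": [0,0,0]}
    - {"offset": [0,0.2,-5],"rot": [0,0,0]}
    - {"offset": [0,0.2,-6.6],"rot": [0,0,0]}
    - {"offset": [0,0.2,-7.6],"rot": [0,0,0]}
    - {"offset": [0,0.2,-7.6],"rot": [0,0,0]}
    - {"offset": [0,0.2,-7.6],"rot": [0,0,0]}

```text
time: 2.85
position: [0.4266, 0.1744, 0.0447]
tool_rot: [0.716, 0.698, 0.0, 0.0]
ft_force: [0.8, 0.1, 0.6]
grip_width: 0.0523
grip_force: 0.0
```

Emit:
apply_moves:
  series:
    - {"offset": [0,0,0],"rot": [0,0,0]}
    - {"offset": [0,0,0],"rot": [0,0,0]}
    - {"offset": [0,0,0],"rot": [0,0,0]}
    - {"offset": [0,0,0],"rot": [0,0,0]}
    - {"offset": [0,0,0],"rot": [0,0,0]}
    - {"offset": [0,0,0],"rot": [0,0,0]}
    - {"offset": [0,0,0],"rot": [0,0,0]}
  hand: 0.0
  newtons: 25

```text
time: 3.55
position: [0.4263, 0.1743, 0.0445]
tool_rot: [0.716, 0.698, -0.0, -0.0]
ft_force: [0.1, -0.2, 0.4]
grip_width: 0.0049
grip_force: 0.0
```

Emit:
apply_moves:
  series:
    - {"offset": [0,0,1.5],"rot": [0,0,0]}
    - {"offset": [0,0,4],"rot": [0,0,0]}
    - {"offset": [0,0,6],"rot": [0,0,0]}
    - {"offset": [0,0,7],"rot": [0,0,0]}
    - {"offset": [0,0,7],"rot": [0,0,0]}
    - {"offset": [0,0,7],"rot": [0,0,0]}

```text
time: 4.15
position: [0.426, 0.1742, 0.1142]
tool_rot: [0.716, 0.698, -0.0, -0.0]
ft_force: [-0.3, -1.1, -0.1]
grip_width: 0.0005
grip_force: 0.0
```

Run:
```python
from h import *
a=np.radians(4.4); u=np.array([np.cos(a),np.sin(a)]); v=np.array([-u[1],u[0]])
B=np.array([.5949,-.2342]); print("stapler",B-.03*u,"marker",B+.015*u)
x,y=B-.03*u
plan(x,y,.12,4.4); plan(x,y,.0495,4.4)
```

```text
stapler [ 0.56498842 -0.23650157] marker [ 0.60985579 -0.23304921]
offset [ 13.9  -41.07   0.58] turn 5.9 tilt [-0.0006 -0.0001] t 4.2
offset [ 13.9  -41.07  -6.47] turn 5.9 tilt [-0.0006 -0.0001] t 4.2
```

Grasp missed: the width went to 0. Looking again.

Run:
```python
from h import *
im=snap("wrist"); t=snap("top"); s=snap("scene")
A=cv2.resize(im[100:290,230:420],(400,400)); B=cv2.resize(t[200:270,140:230],(400,311)); C=cv2.resize(s[120:230,170:330],(400,275))
o=np.zeros((590,800,3),np.uint8); o[:400,:400]=A; o[:311,400:]=B; o[313:588,400:]=C
cv2.imwrite("pics/m1.png",o)
print([(np.round(d["centre"],3),round(d["conf"],2)) for c in("wrist","top","scene") for d in nets.spot_point(c,"stapler")])
```

```text
[(array([ 0.426,  0.172, -0.002]), 0.74), (array([ 0.426,  0.17 , -0.001]), 0.91), (array([ 0.43 ,  0.176, -0.002]), 0.76), (array([ 0.6  , -0.054, -0.001]), 0.7)]
```

View pics/m1.png

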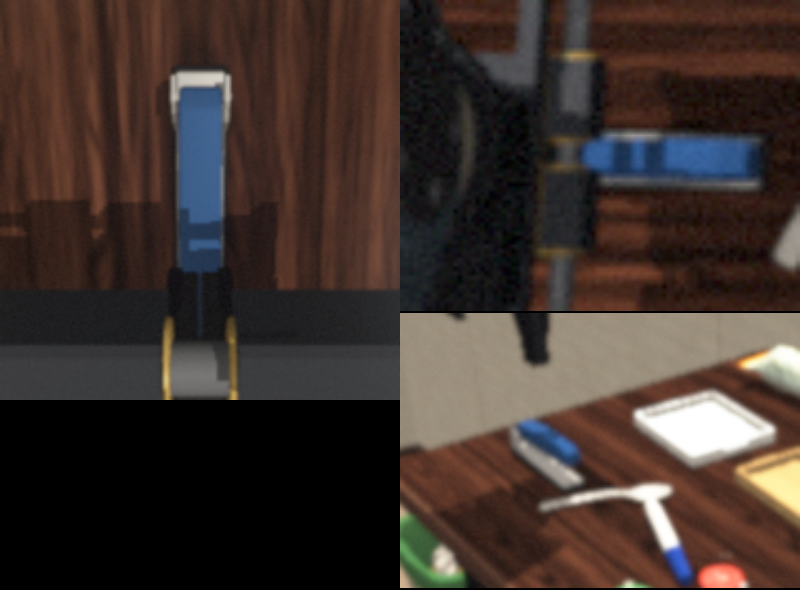

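Run:
```python
from h import *
k=vision.calibration("wrist"); o=get_obs(); p=o["position"]; print(p,o["grip_width"],o["grip_force"])
for d in (0,.022,-.05): print(d,w2p(p-[0,0,d],k))
print(np.round(k["R"],3))
for P in ([.426,.235,0],[.426,.115,0],[.426,.175,.04],[.426,.115,.04]): print(P,w2p(P,k))
kt=vision.calibration("top"); print(w2p([p-[0,0,.022],p,p+[0,0,.05]],kt))
for n in ("stapler",):
  for c in ("wrist","top","scene"):
    snap(c); print(c,[(np.round(d["centre"],3),round(d["conf"],2)) for d in nets.search_frame(c,n)])
```

```text
[0.42592055 0.17421057 0.11385858] 0.0004171142033321183 0.0
0 [[323.32944096 237.93695364]]
0.022 [[323.52167547 225.24844205]]
-0.05 [[322.67202298 281.31744846]]
[[ 1.    -0.027 -0.002]
 [-0.025 -0.959  0.281]
 [-0.01  -0.281 -0.96 ]]
[0.426, 0.235, 0] [[322.4017624  131.49111147]]
[0.426, 0.115, 0] [[325.58095888 244.39436229]]
[0.426, 0.175, 0.04] [[323.91384084 202.77393261]]
[0.426, 0.115, 0.04] [[325.63353287 262.77701121]]
[[180.96675447 234.68500757]
 [177.22895763 234.47765205]
 [167.90233209 233.96104766]]
wrist [(array([0.425, 0.194, 0.04 ]), 0.97)]
top [(array([0.424, 0.146, 0.043]), 0.63)]
scene [(array([0.418, 0.161, 0.026]), 0.55)]
```

Geometry is consistent and the stapler hasn't moved. I'll retry lower and look before closing.

Emit:
apply_moves:
  series:
    - {"offset": [0,0,0],"rot": [0,0,0]}
    - {"offset": [0,0,0],"rot": [0,0,0]}
    - {"offset": [0,0,0],"rot": [0,0,0]}
    - {"offset": [0,0,0],"rot": [0,0,0]}
    - {"offset": [0,0,0],"rot": [0,0,0]}
    - {"offset": [0,0,0],"rot": [0,0,0]}
    - {"offset": [0,0,0],"rot": [0,0,0]}
    - {"offset": [0,0,-3],"rot": [0,0,0]}
    - {"offset": [0,0,-5],"rot": [0,0,0]}
    - {"offset": [0,0,-6.5],"rot": [0,0,0]}
    - {"offset": [0,0,-7.5],"rot": [0,0,0]}
    - {"offset": [0,0,-7.5],"rot": [0,0,0]}
    - {"offset": [0,0,-7.5],"rot": [0,0,0]}
  hand: 0.6

```text
time: 6.05
position: [0.4266, 0.1743, 0.0397]
tool_rot: [0.716, 0.698, 0.0, 0.0]
ft_force: [-0.7, -0.2, -0.6]
grip_width: 0.0524
grip_force: 0.0
```

Run:
```python
from h import *
im=snap("wrist"); s=snap("scene")
A=cv2.resize(im[100:350,195:445],(500,500)); C=cv2.resize(s[130:220,190:270],(300,338))
o=np.zeros((500,800,3),np.uint8); o[:500,:500]=A; o[:338,500:]=C
cv2.imwrite("pics/m2.png",o)
```

```text
(no output)
```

View pics/m2.png

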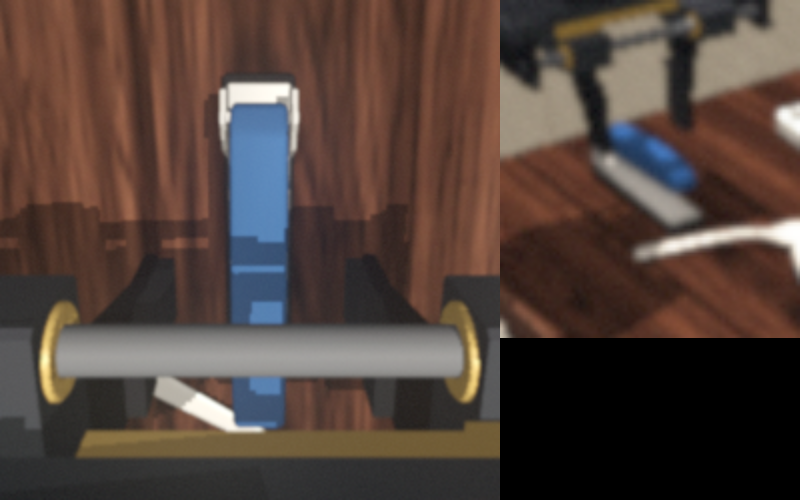

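Run:
```python
from h import *
k=vision.calibration("scene"); o=get_obs(); p=o["position"]
f=lambda P:np.round((w2p(P,k)-[190,130])*3.75+[500,0]).tolist()
print("tips",f([p+[-.026,0,-.022],p+[.026,0,-.022]]),"tcp",f([p+[-.026,0,0],p+[.026,0,0]]))
print("stapler base ends",f([[.426,.235,0],[.426,.115,0]]),"top",f([[.426,.235,.04],[.426,.115,.04]]))
print("cam",-k["R"].T@k["t"])
k=vision.calibration("wrist"); f=lambda P:np.round((w2p(P,k)-[195,100])*2).tolist()
print("tips",f([p+[-.026,0,-.022],p+[.026,0,-.022]]),"tcp",f([p+[-.026,0,0],p+[.026,0,0]]),f([p+[-.026,0,.03],p+[.026,0,.03]]))
```

```text
tips [[612.0, 185.0], [678.0, 163.0]] tcp [[609.0, 156.0], [676.0, 135.0]]
stapler base ends [[605.0, 166.0], [692.0, 230.0]] top [[599.0, 117.0], [687.0, 178.0]]
cam [ 0.02279299 -0.6167208   0.47542316]
tips [[185.0, 252.0], [329.0, 249.0]] tcp [[177.0, 278.0], [337.0, 274.0]] [[162.0, 324.0], [351.0, 319.0]]
```

Scene picture: the fingertips appear at (602,152)/(685,125) in the crop, about 9 px higher than overhang 22 mm predicts, so they sit roughly at TCP level. That explains the miss. I'll lower to z 0.026, which is safe under either hypothesis, and verify.

Emit:
apply_moves:
  series:
    - {"offset": [0,0,-0.5],"rot": [0,0,0]}
    - {"offset": [0,0,-1],"rot": [0,0,0]}
    - {"offset": [0,0,-1.3],"rot": [0,0,0]}
    - {"offset": [0,0,-1.3],"rot": [0,0,0]}
    - {"offset": [0,0,-1.3],"rot": [0,0,0]}

```text
time: 6.65
position: [0.4262, 0.1743, 0.0264]
tool_rot: [0.716, 0.698, -0.0, -0.0]
ft_force: [0.6, -1.2, -0.1]
grip_width: 0.0524
grip_force: 0.0
```

Run:
```python
from h import *
s=snap("scene"); im=snap("wrist"); k=vision.calibration("scene"); p=get_obs()["position"]
for z,c in ((-.022,(0,255,0)),(0,(0,0,255))):
  for dx in (-.026,.026):
    cv2.circle(s,tuple(np.round(w2p(p+[dx,0,z],k)[0]).astype(int)),0,c,-1)
C=cv2.resize(s[130:210,190:270],(500,500),interpolation=cv2.INTER_NEAREST)
cv2.imwrite("pics/m3.png",C); print(p,get_obs()["ft_force"])
```

```text
[0.42638985 0.17431085 0.02657137] [-0.70055946 -0.63547267 -0.36857974]
```

View pics/m3.png

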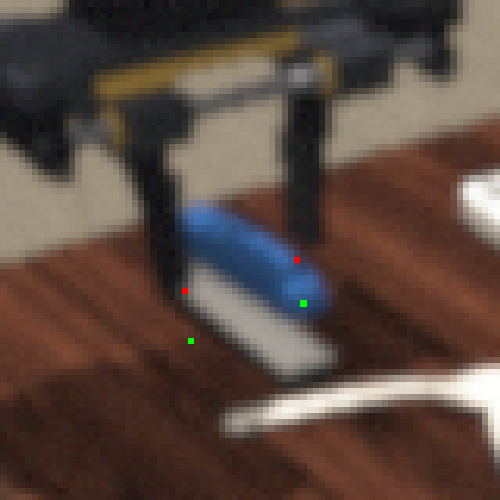

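The fingertips lie at about the TCP level (red dots), not 22 mm ahead. I'll lower 5 mm more and close.

Emit:
apply_moves:
  series:
    - {"offset": [0,0,-0.5],"rot": [0,0,0]}
    - {"offset": [0,0,-0.5],"rot": [0,0,0]}
    - {"offset": [0,0,-0.5],"rot": [0,0,0]}

```text
time: 7.05
position: [0.4262, 0.1743, 0.0214]
tool_rot: [0.716, 0.698, -0.0, -0.0]
ft_force: [-0.4, -0.4, -0.0]
grip_width: 0.0519
grip_force: 0.0
```

Emit:
apply_moves:
  series:
    - {"offset": [0,0,0],"rot": [0,0,0]}
    - {"offset": [0,0,0],"rot": [0,0,0]}
    - {"offset": [0,0,0],"rot": [0,0,0]}
    - {"offset": [0,0,0],"rot": [0,0,0]}
    - {"offset": [0,0,0],"rot": [0,0,0]}
    - {"offset": [0,0,0],"rot": [0,0,0]}
    - {"offset": [0,0,0],"rot": [0,0,0]}
    - {"offset": [0,0,0],"rot": [0,0,0]}
  hand: 0.0
  newtons: 25

```text
time: 7.85
position: [0.4264, 0.1743, 0.0216]
tool_rot: [0.716, 0.698, 0.0, 0.0]
ft_force: [0.1, -0.5, 0.3]
grip_width: 0.0177
grip_force: 25.0
```

Emit:
apply_moves:
  series:
    - {"offset": [0,0,1],"rot": [0,0,0]}
    - {"offset": [0,0,3],"rot": [0,0,0]}
    - {"offset": [0,0,5],"rot": [0,0,0]}
    - {"offset": [0,0,7],"rot": [0,0,0]}
    - {"offset": [0.5,-1.5,8],"rot": [0,0,0.2]}
    - {"offset": [1.7,-5,8],"rot": [0,0,0.7]}
    - {"offset": [3,-9,8],"rot": [0,0,1.3]}
    - {"offset": [4.4,-13,8],"rot": [0,0,1.9]}
    - {"offset": [5.7,-17,8],"rot": [0,0,2.4]}
    - {"offset": [7.1,-21,8],"rot": [0,0,3]}
    - {"offset": [8.4,-25,8],"rot": [0,0,3.6]}
    - {"offset": [9.8,-29,8],"rot": [0,0,4.2]}
    - {"offset": [11.1,-33,8],"rot": [0,0,4.7]}
    - {"offset": [12.5,-37,8],"rot": [0,0,5.3]}
    - {"offset": [13.5,-40,8],"rot": [0,0,5.8]}
    - {"offset": [13.9,-41.1,8],"rot": [0,0,5.9]}
    - {"offset": [13.9,-41.1,8],"rot": [0,0,5.9]}
    - {"offset": [13.9,-41.1,8],"rot": [0,0,5.9]}
    - {"offset": [13.9,-41.1,8],"rot": [0,0,5.9]}

```text
time: 9.75
position: [0.5642, -0.2343, 0.1014]
tool_rot: [0.679, 0.734, -0.0, -0.001]
ft_force: [0.5, -0.4, -1.7]
grip_width: 0.0178
grip_force: 25.0
```

Run:
```python
from h import *
im=snap("wrist"); t=snap("top")
A=cv2.resize(im[100:340,150:490],(800,565)); cv2.imwrite("pics/m4.png",A)
plan(.5650,-.2365,.0265,4.4); print(get_obs()["grip_width"],get_obs()["grip_force"],get_obs()["position"])
```

```text
offset [ 0.02 -0.17 -7.5 ] turn -0.1 tilt [-0.0012  0.001 ] t 9.8
0.017978740144683335 24.999625572381774 [ 0.56477275 -0.23478161  0.10153879]
```

View pics/m4.png

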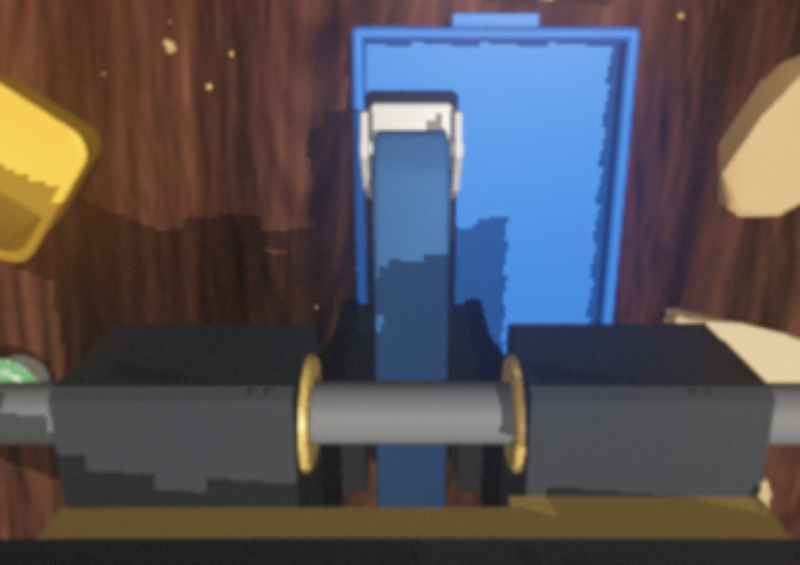

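The stapler is held parallel to the tray; the tray's rim corners are at crop (354,30) and (638,30). Checking the tray position from this view before lowering.

Run:
```python
from h import *
k=vision.calibration("wrist")
c=lambda x,y:[x*340/800+150,y*240/565+100]
P=p2w([c(354,29),c(638,29),c(356,300),c(625,300)],.014,k)[:,:2]; print(P)
a=np.radians(4.4); u=np.array([np.cos(a),np.sin(a)]); v=np.array([-u[1],u[0]])
print((P-[.5949,-.2342])@np.c_[u,v]*1000)
```

```text
[[ 0.53847671 -0.15811258]
 [ 0.64241729 -0.15007975]
 [ 0.54510404 -0.26491775]
 [ 0.65552251 -0.25616841]]
[[-50.41964654  80.19190934]
 [ 53.83086796  80.22684468]
 [-52.00583189 -26.80691536]
 [ 58.75844046 -26.55456537]]
```

Emit:
apply_moves:
  series:
    - {"offset": [0,-0.2,-2],"rot": [0,0,0]}
    - {"offset": [0,-0.2,-4.5],"rot": [0,0,0]}
    - {"offset": [0,-0.2,-6],"rot": [0,0,0]}
    - {"offset": [0,-0.2,-6.8],"rot": [0,0,0]}
    - {"offset": [0,-0.2,-7.2],"rot": [0,0,0]}
    - {"offset": [0,-0.2,-7.5],"rot": [0,0,0]}
    - {"offset": [0,-0.2,-7.5],"rot": [0,0,0]}
    - {"offset": [0,-0.2,-7.5],"rot": [0,0,0]}

```text
time: 10.65
position: [0.5658, -0.239, 0.0272]
tool_rot: [0.679, 0.734, 0.0, 0.001]
ft_force: [1.1, -0.1, -1.3]
grip_width: 0.0176
grip_force: 25.0
```

Emit:
apply_moves:
  series:
    - {"offset": [0,0.1,-0.1],"rot": [0,0,0]}
    - {"offset": [0,0.1,-0.15],"rot": [0,0,0]}
    - {"offset": [0,0.1,-0.15],"rot": [0,0,0]}
    - {"offset": [0,0.1,-0.15],"rot": [0,0,0]}

```text
time: 11.05
position: [0.5656, -0.2377, 0.0256]
tool_rot: [0.679, 0.734, 0.0, 0.0]
ft_force: [-0.7, 1.5, 2.8]
grip_width: 0.0177
grip_force: 25.0
```

Emit:
apply_moves:
  series:
    - {"offset": [0,0,0],"rot": [0,0,0]}
    - {"offset": [0,0,0],"rot": [0,0,0]}
    - {"offset": [0,0,0],"rot": [0,0,0]}
    - {"offset": [0,0,0],"rot": [0,0,0]}
    - {"offset": [0,0,0],"rot": [0,0,0]}
    - {"offset": [0,0,2],"rot": [0,0,0]}
    - {"offset": [0,0,5],"rot": [0,0,0]}
    - {"offset": [0,0,8],"rot": [0,0,0]}
    - {"offset": [0,0,8],"rot": [0,0,0]}
    - {"offset": [0,0,8],"rot": [0,0,0]}
    - {"offset": [0,0,8],"rot": [0,0,0]}
  hand: 0.5

```text
time: 12.15
position: [0.5645, -0.2371, 0.104]
tool_rot: [0.679, 0.734, -0.0, -0.001]
ft_force: [0.5, 0.3, -0.1]
grip_width: 0.0432
grip_force: 0.0
```

Run:
```python
from h import *
print("pos",get_obs()["position"])
plan(.4367,-.0229,.05,-21.9)
```

```text
pos [ 0.56448535 -0.2371356   0.1039665 ]
offset [-12.78  21.42  -5.4 ] turn -26.3 tilt [-0.002   0.0013] t 12.2
```

Emit:
apply_moves:
  series:
    - {"offset": [-2.4,4,0],"rot": [0,0,-5]}
    - {"offset": [-4.8,8,0],"rot": [0,0,-10]}
    - {"offset": [-7.2,12,0],"rot": [0,0,-15]}
    - {"offset": [-9.6,16,0],"rot": [0,0,-20]}
    - {"offset": [-12,20,-1],"rot": [0,0,-25]}
    - {"offset": [-12.8,21.4,-3],"rot": [0,0,-26.3]}
    - {"offset": [-12.8,21.4,-6],"rot": [0,0,-26.3]}
    - {"offset": [-12.8,21.4,-8],"rot": [0,0,-26.3]}
    - {"offset": [-12.8,21.4,-9],"rot": [0,0,-26.3]}
    - {"offset": [-12.8,21.4,-9.2],"rot": [0,0,-26.3]}
    - {"offset": [-12.8,21.4,-9.2],"rot": [0,0,-26.3]}
    - {"offset": [-12.8,21.4,-9.2],"rot": [0,0,-26.3]}

```text
time: 13.35
position: [0.4377, -0.024, 0.0135]
tool_rot: [0.829, 0.56, 0.0, 0.0]
ft_force: [0.2, 0.0, 0.6]
grip_width: 0.0435
grip_force: 0.0
```

Emit:
apply_moves:
  series:
    - {"offset": [0,0,-0.2],"rot": [0,0,0]}
    - {"offset": [0,0,-0.3],"rot": [0,0,0]}
    - {"offset": [0,0,-0.3],"rot": [0,0,0]}

```text
time: 13.65
position: [0.4376, -0.0238, 0.0103]
tool_rot: [0.829, 0.56, 0.0, 0.0]
ft_force: [-0.2, 1.3, -0.5]
grip_width: 0.0438
grip_force: 0.0
```

Emit:
apply_moves:
  series:
    - {"offset": [0,0,-0.2],"rot": [0,0,0]}
    - {"offset": [0,0,-0.2],"rot": [0,0,0]}
    - {"offset": [0,0,-0.2],"rot": [0,0,0]}

```text
time: 13.95
position: [0.4373, -0.0237, 0.008]
tool_rot: [0.829, 0.56, -0.0, -0.0]
ft_force: [-0.5, 0.0, 0.5]
grip_width: 0.0435
grip_force: 0.0
```

Emit:
apply_moves:
  series:
    - {"offset": [0,0,-0.1],"rot": [0,0,0]}
    - {"offset": [0,0,-0.2],"rot": [0,0,0]}
    - {"offset": [0,0,-0.2],"rot": [0,0,0]}

```text
time: 14.25
position: [0.4373, -0.0237, 0.0059]
tool_rot: [0.829, 0.56, -0.0, -0.0]
ft_force: [-0.0, 0.6, -0.1]
grip_width: 0.0434
grip_force: 0.0
```

Emit:
apply_moves:
  series:
    - {"offset": [0,0,-0.1],"rot": [0,0,0]}
    - {"offset": [0,0,-0.2],"rot": [0,0,0]}
    - {"offset": [0,0,-0.2],"rot": [0,0,0]}

```text
time: 14.55
position: [0.4373, -0.0237, 0.0039]
tool_rot: [0.829, 0.56, -0.0, -0.0]
ft_force: [0.4, 0.2, -0.5]
grip_width: 0.0435
grip_force: 0.0
```

Emit:
apply_moves:
  series:
    - {"offset": [0,0,0],"rot": [0,0,0]}
    - {"offset": [0,0,0],"rot": [0,0,0]}
    - {"offset": [0,0,0],"rot": [0,0,0]}
    - {"offset": [0,0,0],"rot": [0,0,0]}
    - {"offset": [0,0,0],"rot": [0,0,0]}
    - {"offset": [0,0,0],"rot": [0,0,0]}
    - {"offset": [0,0,0],"rot": [0,0,0]}
    - {"offset": [0,0,0],"rot": [0,0,0]}
  hand: 0.0
  newtons: 15

```text
time: 15.35
position: [0.4374, -0.0237, 0.0042]
tool_rot: [0.829, 0.56, 0.0, 0.0]
ft_force: [-0.5, -0.1, 4.0]
grip_width: 0.0086
grip_force: 12.2
```

Run:
```python
from h import *
print(get_obs()["position"],get_obs()["grip_width"])
plan(.6099,-.2330,.08,4.4)
```

```text
[ 0.4374336  -0.02370375  0.00424063] 0.00861396686300159
offset [ 17.25 -20.93   7.58] turn 26.3 tilt [ 0.0003 -0.0001] t 15.3
```

The width of 8.6 mm means the tips pinched only the top of the marker, so they sit about 10 mm above TCP. Opening and going lower in small steps.

Emit:
apply_moves:
  series:
    - {"offset": [0,0,0],"rot": [0,0,0]}
    - {"offset": [0,0,0],"rot": [0,0,0]}
    - {"offset": [0,0,0],"rot": [0,0,0]}
    - {"offset": [0,0,0],"rot": [0,0,0]}
    - {"offset": [0,0,-0.2],"rot": [0,0,0]}
    - {"offset": [0,0,-0.4],"rot": [0,0,0]}
    - {"offset": [0,0,-0.4],"rot": [0,0,0]}
  hand: 0.4

```text
time: 16.05
position: [0.4371, -0.0236, -0.0003]
tool_rot: [0.829, 0.56, -0.0, -0.0]
ft_force: [0.7, 0.7, 0.1]
grip_width: 0.0344
grip_force: 0.0
```

Emit:
apply_moves:
  series:
    - {"offset": [0,0,-0.1],"rot": [0,0,0]}
    - {"offset": [0,0,-0.2],"rot": [0,0,0]}
    - {"offset": [0,0,-0.3],"rot": [0,0,0]}
    - {"offset": [0,0,-0.3],"rot": [0,0,0]}

```text
time: 16.45
position: [0.4373, -0.0237, -0.0031]
tool_rot: [0.829, 0.56, -0.0, -0.0]
ft_force: [-0.3, -0.4, 0.3]
grip_width: 0.035
grip_force: 0.0
```

Emit:
apply_moves:
  series:
    - {"offset": [0,0,-0.1],"rot": [0,0,0]}
    - {"offset": [0,0,-0.2],"rot": [0,0,0]}
    - {"offset": [0,0,-0.2],"rot": [0,0,0]}

```text
time: 16.75
position: [0.4373, -0.0237, -0.0051]
tool_rot: [0.829, 0.56, -0.0, -0.0]
ft_force: [0.2, 0.5, -0.4]
grip_width: 0.0347
grip_force: 0.0
```

Run:
```python
from h import *
im=snap("wrist"); s=snap("scene")
A=cv2.resize(im[150:340,215:425],(500,452)); C=cv2.resize(s[150:250,240:320],(300,375))
o=np.zeros((460,800,3),np.uint8); o[:452,:500]=A; o[:375,500:]=C
cv2.imwrite("pics/m5.png",o)
```

```text
(no output)
```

View pics/m5.png

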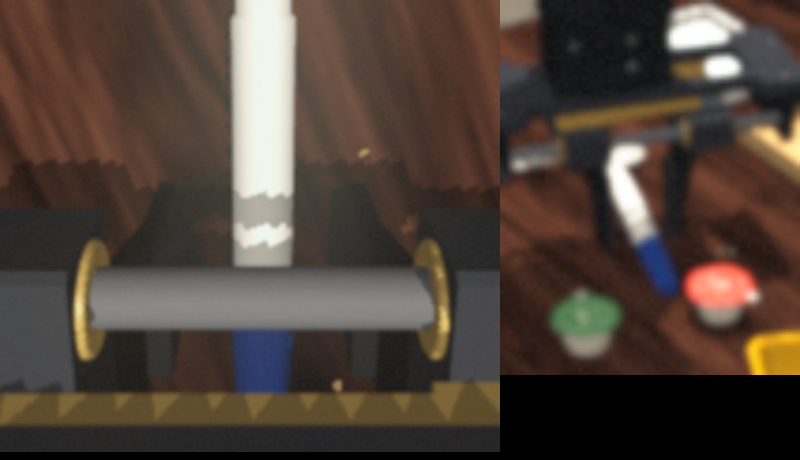

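The marker lies aligned between the fingers at crop column 263, with the fingertips still near its top. Continuing down in small steps.

Emit:
apply_moves:
  series:
    - {"offset": [0,0,-0.1],"rot": [0,0,0]}
    - {"offset": [0,0,-0.2],"rot": [0,0,0]}
    - {"offset": [0,0,-0.2],"rot": [0,0,0]}

```text
time: 17.15
position: [0.4373, -0.0237, -0.0071]
tool_rot: [0.829, 0.56, -0.0, -0.0]
ft_force: [-0.5, -0.6, 0.7]
grip_width: 0.0349
grip_force: 0.0
```

Emit:
apply_moves:
  series:
    - {"offset": [0,0,-0.1],"rot": [0,0,0]}
    - {"offset": [0,0,-0.15],"rot": [0,0,0]}
    - {"offset": [0,0,-0.15],"rot": [0,0,0]}

```text
time: 17.45
position: [0.4374, -0.0237, -0.0076]
tool_rot: [0.829, 0.56, 0.0, 0.0]
ft_force: [-1.7, -0.2, 11.1]
grip_width: 0.0348
grip_force: 5.0
```

Emit:
apply_moves:
  series:
    - {"offset": [0,0,0],"rot": [0,0,0]}
    - {"offset": [0,0,0],"rot": [0,0,0]}
    - {"offset": [0,0,0],"rot": [0,0,0]}
    - {"offset": [0,0,0],"rot": [0,0,0]}
    - {"offset": [0,0,0],"rot": [0,0,0]}
    - {"offset": [0,0,0],"rot": [0,0,0]}
    - {"offset": [0,0,0],"rot": [0,0,0]}
  hand: 0.0
  newtons: 12

```text
time: 18.15
position: [0.4373, -0.0237, -0.0076]
tool_rot: [0.829, 0.56, 0.0, 0.0]
ft_force: [-1.1, -0.3, 10.7]
grip_width: 0.0151
grip_force: 13.1
```

The fingertips touch the table at TCP z = −0.0075, so the effective tip is TCP + 7.5 mm. The marker is gripped at 15 mm. Lift and carry it.

Emit:
apply_moves:
  series:
    - {"offset": [0,0,1],"rot": [0,0,0]}
    - {"offset": [0,0,3],"rot": [0,0,0]}
    - {"offset": [0,0,5.5],"rot": [0,0,0]}
    - {"offset": [0,0,8],"rot": [0,0,0]}
    - {"offset": [1,-1.2,9],"rot": [0,0,1.5]}
    - {"offset": [3,-3.6,9],"rot": [0,0,4.5]}
    - {"offset": [5.5,-6.7,9],"rot": [0,0,8.5]}
    - {"offset": [8,-9.7,9],"rot": [0,0,12.3]}
    - {"offset": [10.5,-12.7,9],"rot": [0,0,16]}
    - {"offset": [13,-15.8,9],"rot": [0,0,20]}
    - {"offset": [15.5,-18.8,9],"rot": [0,0,23.7]}
    - {"offset": [16.8,-20.4,9],"rot": [0,0,25.7]}
    - {"offset": [17.3,-20.9,9],"rot": [0,0,26.3]}
    - {"offset": [17.3,-20.9,9],"rot": [0,0,26.3]}
    - {"offset": [17.3,-20.9,9],"rot": [0,0,26.3]}
    - {"offset": [17.3,-20.9,9],"rot": [0,0,26.3]}

```text
time: 19.75
position: [0.6091, -0.231, 0.0814]
tool_rot: [0.679, 0.734, -0.0, -0.001]
ft_force: [-0.3, 0.7, -0.2]
grip_width: 0.0148
grip_force: 12.0
```

Run:
```python
from h import *
im=snap("wrist"); o=get_obs(); print(o["grip_width"],o["position"])
cv2.imwrite("pics/m6.png",cv2.resize(im[100:340,150:490],(800,565)))
plan(.6099,-.2330,-.0025,4.4)
k=vision.calibration("wrist"); p=o["position"]
print(w2p(p+[0,0,.012],k), "marker ends", w2p([p+[-.0052,.0673,.016],p+[.0052,-.0673,.016]],k))
```

```text
0.014710535592225868 [ 0.60935567 -0.23118742  0.08151555]
offset [ 0.05 -0.18 -8.4 ] turn -0.1 tilt [-0.0015  0.001 ] t 19.8
[[323.23172997 246.00567138]] marker ends [[323.00947373 132.79912758]
 [323.32619101 342.32071544]]
```

View pics/m6.png

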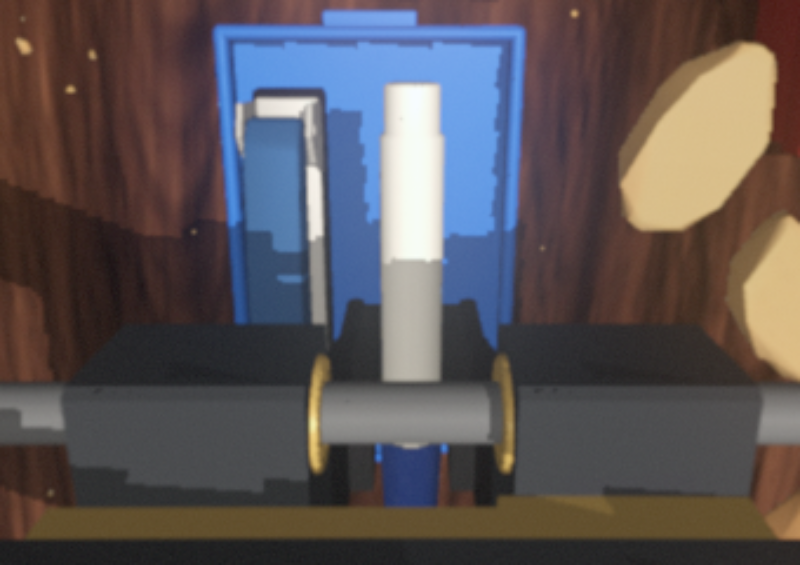

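Stapler stands upright at the left of the tray, and the marker hangs parallel above the middle (far end at crop row 85). Lowering, shifted 3 mm away from the stapler.

Emit:
apply_moves:
  series:
    - {"offset": [0.3,-0.1,-2],"rot": [0,0,0]}
    - {"offset": [0.35,-0.2,-4.5],"rot": [0,0,0]}
    - {"offset": [0.35,-0.2,-6.5],"rot": [0,0,0]}
    - {"offset": [0.35,-0.2,-7.5],"rot": [0,0,0]}
    - {"offset": [0.35,-0.2,-8],"rot": [0,0,0]}
    - {"offset": [0.35,-0.2,-8.3],"rot": [0,0,0]}
    - {"offset": [0.35,-0.2,-8.4],"rot": [0,0,0]}
    - {"offset": [0.35,-0.2,-8.4],"rot": [0,0,0]}
    - {"offset": [0.35,-0.2,-8.4],"rot": [0,0,0]}

```text
time: 20.7
position: [0.6144, -0.235, -0.0016]
tool_rot: [0.679, 0.734, 0.0, 0.001]
ft_force: [0.2, 0.6, -0.8]
grip_width: 0.015
grip_force: 12.0
```

Emit:
apply_moves:
  series:
    - {"offset": [0,0,-0.1],"rot": [0,0,0]}
    - {"offset": [0,0,-0.15],"rot": [0,0,0]}
    - {"offset": [0,0,-0.15],"rot": [0,0,0]}

```text
time: 21.0
position: [0.6141, -0.2348, -0.0035]
tool_rot: [0.679, 0.734, 0.0, 0.0]
ft_force: [-0.1, 0.5, 2.2]
grip_width: 0.0157
grip_force: 13.2
```

Emit:
apply_moves:
  series:
    - {"offset": [0,0,0],"rot": [0,0,0]}
    - {"offset": [0,0,0],"rot": [0,0,0]}
    - {"offset": [0,0,0],"rot": [0,0,0]}
    - {"offset": [0,0,0],"rot": [0,0,0]}
    - {"offset": [0,0,1],"rot": [0,0,0]}
    - {"offset": [0,0,3],"rot": [0,0,0]}
    - {"offset": [0,0,6],"rot": [0,0,0]}
    - {"offset": [0,0,9],"rot": [0,0,0]}
    - {"offset": [0,0,9],"rot": [0,0,0]}
    - {"offset": [0,0,9],"rot": [0,0,0]}
  hand: 0.26

```text
time: 22.0
position: [0.6135, -0.2346, 0.0868]
tool_rot: [0.679, 0.734, -0.0, 0.0]
ft_force: [-0.5, 0.9, -0.2]
grip_width: 0.0222
grip_force: 0.0
```

Run:
```python
from h import *
print("pos",get_obs()["position"])
plan(.439,.084,.03,58.5)
```

```text
pos [ 0.61345904 -0.23462565  0.0867536 ]
offset [-17.45  31.86  -5.68] turn 54.1 tilt [-0.0001 -0.0002] t 22.0
```

Emit:
apply_moves:
  series:
    - {"offset": [-2.5,4.5,0],"rot": [0,0,7.7]}
    - {"offset": [-5,9,0],"rot": [0,0,15.4]}
    - {"offset": [-7.5,13.5,0],"rot": [0,0,23]}
    - {"offset": [-10,18,0],"rot": [0,0,31]}
    - {"offset": [-12.5,22.5,0],"rot": [0,0,38.5]}
    - {"offset": [-15,27,0],"rot": [0,0,46]}
    - {"offset": [-17,31,-1],"rot": [0,0,53]}
    - {"offset": [-17.5,31.9,-3],"rot": [0,0,54.1]}
    - {"offset": [-17.5,31.9,-5],"rot": [0,0,54.1]}
    - {"offset": [-17.5,31.9,-6.5],"rot": [0,0,54.1]}
    - {"offset": [-17.5,31.9,-7.5],"rot": [0,0,54.1]}
    - {"offset": [-17.5,31.9,-7.7],"rot": [0,0,54.1]}
    - {"offset": [-17.5,31.9,-7.7],"rot": [0,0,54.1]}
    - {"offset": [-17.5,31.9,-7.7],"rot": [0,0,54.1]}
  hand: 0.4

```text
time: 23.4
position: [0.439, 0.0841, 0.0093]
tool_rot: [0.272, 0.962, 0.0, 0.0]
ft_force: [-0.2, -0.1, 0.8]
grip_width: 0.0345
grip_force: 0.0
```

Run:
```python
from h import *
t=snap("top"); im=snap("wrist"); s=snap("scene")
o=np.zeros((560,800,3),np.uint8); o[:280,:400]=cv2.resize(im[130:340,170:470],(400,280)); o[:250,400:]=cv2.resize(t[105:205,340:500],(400,250)); o[290:555,:]=cv2.resize(s[145:251,200:520],(800,265))
cv2.imwrite("pics/m7.png",o)
plan(.439,.084,-.0065,58.5)
k=vision.calibration("wrist"); A=lambda P:((w2p(P,k)-[170,130])*400/300).round().tolist()
print("spoon mid",A([[.439,.084,.005]]))
```

```text
offset [-0.03 -0.01 -1.61] turn 0.0 tilt [ 0.0013 -0.0001] t 23.6
spoon mid [[204.0, 138.0]]
```

View pics/m7.png

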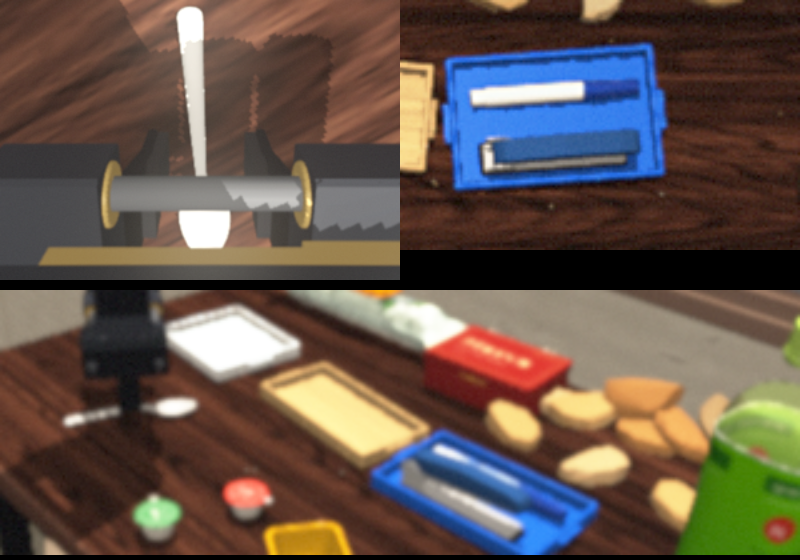

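The blue tray holds the marker (crop 555,95) and the stapler (560,155) side by side, both upright and inside. The spoon handle is centred between the fingers (crop 203,138). Lower and grip.

Emit:
apply_moves:
  series:
    - {"offset": [0,0,-0.6],"rot": [0,0,0]}
    - {"offset": [0,0,-1.1],"rot": [0,0,0]}
    - {"offset": [0,0,-1.4],"rot": [0,0,0]}
    - {"offset": [0,0,-1.55],"rot": [0,0,0]}
    - {"offset": [0,0,-1.6],"rot": [0,0,0]}
    - {"offset": [0,0,-1.6],"rot": [0,0,0]}

```text
time: 24.15
position: [0.4388, 0.0843, -0.0071]
tool_rot: [0.271, 0.962, -0.0, -0.0]
ft_force: [1.1, 0.3, 1.0]
grip_width: 0.0348
grip_force: 0.0
```

Emit:
apply_moves:
  series:
    - {"offset": [0,0,0],"rot": [0,0,0]}
    - {"offset": [0,0,0],"rot": [0,0,0]}
    - {"offset": [0,0,0],"rot": [0,0,0]}
    - {"offset": [0,0,0],"rot": [0,0,0]}
    - {"offset": [0,0,0],"rot": [0,0,0]}
    - {"offset": [0,0,0],"rot": [0,0,0]}
    - {"offset": [0,0,0],"rot": [0,0,0]}
    - {"offset": [0,0,0],"rot": [0,0,0]}
    - {"offset": [0,0,0],"rot": [0,0,0]}
  hand: 0.0
  newtons: 20

```text
time: 25.05
position: [0.4389, 0.0843, -0.0069]
tool_rot: [0.271, 0.962, 0.0, 0.0]
ft_force: [-0.6, -0.6, 1.0]
grip_width: 0.0184
grip_force: 19.7
```

Run:
```python
from h import *
o=get_obs(); print("pos",o["position"],o["grip_width"],o["grip_force"])
plan(.6005,-.0524,.07,-4.9)
```

```text
pos [ 0.43891554  0.08428097 -0.00687216] 0.018397676924104826 19.664840333389293
offset [ 16.16 -13.67   7.69] turn -63.4 tilt [ 0.0001 -0.    ] t 25.1
```

Emit:
apply_moves:
  series:
    - {"offset": [0,0,1],"rot": [0,0,0]}
    - {"offset": [0,0,3],"rot": [0,0,0]}
    - {"offset": [0,0,5],"rot": [0,0,-4]}
    - {"offset": [1,-0.8,7],"rot": [0,0,-9]}
    - {"offset": [3,-2.5,7.7],"rot": [0,0,-15]}
    - {"offset": [5,-4.2,7.7],"rot": [0,0,-21]}
    - {"offset": [7,-5.9,7.7],"rot": [0,0,-27]}
    - {"offset": [9,-7.6,7.7],"rot": [0,0,-33]}
    - {"offset": [11,-9.3,7.7],"rot": [0,0,-39]}
    - {"offset": [13,-11,7.7],"rot": [0,0,-45]}
    - {"offset": [14.5,-12.3,7.7],"rot": [0,0,-51]}
    - {"offset": [15.7,-13.3,7.7],"rot": [0,0,-57]}
    - {"offset": [16.2,-13.7,7.7],"rot": [0,0,-61]}
    - {"offset": [16.2,-13.7,7.7],"rot": [0,0,-63.4]}
    - {"offset": [16.2,-13.7,7.7],"rot": [0,0,-63.4]}
    - {"offset": [16.2,-13.7,7.7],"rot": [0,0,-63.4]}
    - {"offset": [16.2,-13.7,7.7],"rot": [0,0,-63.4]}

```text
time: 26.75
position: [0.6005, -0.0524, 0.0702]
tool_rot: [0.736, 0.677, -0.0, -0.0]
ft_force: [-1.1, 0.3, 0.0]
grip_width: 0.0187
grip_force: 19.7
```

Run:
```python
from h import *
im=snap("wrist"); s=snap("scene"); t=snap("top")
o=np.zeros((560,800,3),np.uint8); o[:500,:500]=cv2.resize(im[100:350,195:445],(500,500)); o[:300,500:]=cv2.resize(s[130:230,260:360],(300,300)); o[302:542,500:]=cv2.resize(t[110:190,250:350],(300,240))
cv2.imwrite("pics/m8.png",o); g=get_obs(); print(g["grip_width"],g["grip_force"])
plan(.6005,-.0524,-.0025,-4.9)
```

```text
0.018945977145242637 19.673668619943783
offset [-0.02  0.01 -7.26] turn -0.0 tilt [-0.0001  0.    ] t 26.9
```

View pics/m8.png

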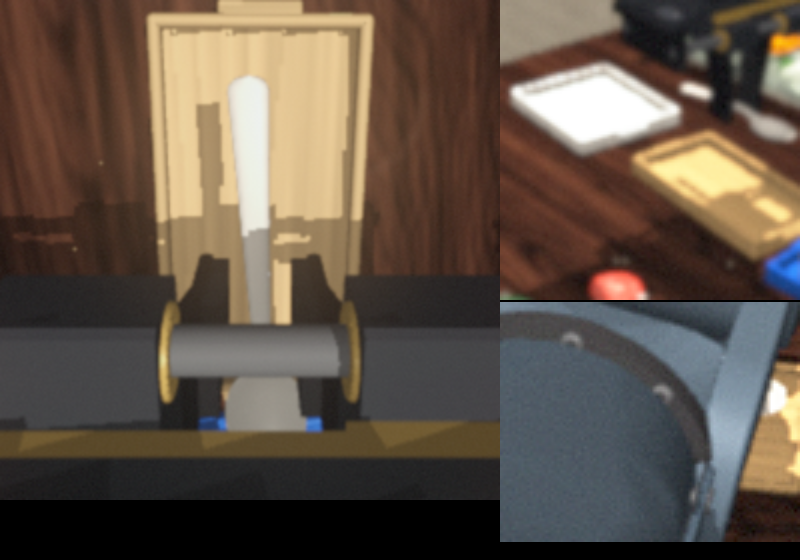

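The spoon is held level and lengthways over the wooden tray, handle end at crop (248,80), well inside the rim. Lowering and releasing.

Emit:
apply_moves:
  series:
    - {"offset": [0,0,-2],"rot": [0,0,0]}
    - {"offset": [0,0,-4],"rot": [0,0,0]}
    - {"offset": [0,0,-5.7],"rot": [0,0,0]}
    - {"offset": [0,0,-6.7],"rot": [0,0,0]}
    - {"offset": [0,0,-7.1],"rot": [0,0,0]}
    - {"offset": [0,0,-7.25],"rot": [0,0,0]}
    - {"offset": [0,0,-7.3],"rot": [0,0,0]}
    - {"offset": [0,0,-7.3],"rot": [0,0,0]}

```text
time: 27.7
position: [0.6014, -0.0528, -0.0023]
tool_rot: [0.737, 0.676, 0.0, 0.001]
ft_force: [-0.0, 0.6, -0.2]
grip_width: 0.019
grip_force: 19.7
```

Emit:
apply_moves:
  series:
    - {"offset": [0,0,0],"rot": [0,0,0]}
    - {"offset": [0,0,0],"rot": [0,0,0]}
    - {"offset": [0,0,0],"rot": [0,0,0]}
    - {"offset": [0,0,0],"rot": [0,0,0]}
    - {"offset": [0,0,0],"rot": [0,0,0]}
    - {"offset": [0,0,1],"rot": [0,0,0]}
    - {"offset": [0,0,3],"rot": [0,0,0]}
    - {"offset": [0,0,6],"rot": [0,0,0]}
    - {"offset": [0,0,9],"rot": [0,0,0]}
    - {"offset": [0,0,9],"rot": [0,0,0]}
    - {"offset": [0,0,9],"rot": [0,0,0]}
  hand: 0.42

```text
time: 28.8
position: [0.6013, -0.0528, 0.0883]
tool_rot: [0.737, 0.676, 0.001, 0.001]
ft_force: [0.3, 0.4, -0.5]
grip_width: 0.0365
grip_force: 0.0
```

Run:
```python
from h import *
im=cv2.imread("pics/top0.png"); k=vision.calibration("top")
hsv=cv2.cvtColor(im,cv2.COLOR_BGR2HSV); H,S=hsv[...,0].astype(int),hsv[...,1]
def roi(m,x0,y0,x1,y1):
    o=np.zeros_like(m); o[y0:y1,x0:x1]=m[y0:y1,x0:x1]; return o
for n,m,b in (("red",((H<6)|(H>174))&(S>110),(330,222,352,248)),("green",(abs(H-70)<18)&(S>90),(434,238,458,266))):
    c=max(cv2.findContours(cv2.morphologyEx(roi(m,*b).astype(np.uint8),cv2.MORPH_CLOSE,np.ones((5,5))),0,1)[0],key=cv2.contourArea)
    (x,y),r=cv2.minEnclosingCircle(c); print(n,x,y,r,p2w([x,y],.019,k))
snap("top")
for n in ("red_milk","green_milk","yellow_cup"): print(n,[(np.round(d["centre"],3),round(d["conf"],2)) for d in nets.spot_point("top",n)])
g=get_obs(); print(g["position"],g["grip_width"])
plan(.4265,-.115,.09,21)
```

```text
red 340.5 233.5 15.572511672973633 [[ 0.43050439 -0.11300272  0.019     ]]
green 445.5 251.5 10.12432861328125 [[ 0.39680415 -0.31657901  0.019     ]]
red_milk [(array([ 0.429, -0.114,  0.002]), 0.59)]
green_milk [(array([ 0.396, -0.32 ,  0.   ]), 0.57), (array([ 0.354, -0.09 ,  0.   ]), 0.54), (array([ 0.615, -0.235,  0.   ]), 0.54), (array([ 0.593, -0.237,  0.002]), 0.35)]
yellow_cup [(array([ 0.41 , -0.215,  0.003]), 0.65)]
[ 0.59986    -0.0524312   0.08585537] 0.03618986517404627
offset [-17.34  -6.26   0.41] turn 25.9 tilt [-0.0026  0.0007] t 29.0
```

Emit:
apply_moves:
  series:
    - {"offset": [-4,-1.5,0],"rot": [0,0,6]}
    - {"offset": [-8,-2.9,0],"rot": [0,0,12]}
    - {"offset": [-12,-4.3,0],"rot": [0,0,18]}
    - {"offset": [-15.5,-5.6,0],"rot": [0,0,24]}
    - {"offset": [-17.3,-6.3,-1],"rot": [0,0,25.9]}
    - {"offset": [-17.3,-6.3,-3.5],"rot": [0,0,25.9]}
    - {"offset": [-17.3,-6.3,-5.5],"rot": [0,0,25.9]}
    - {"offset": [-17.3,-6.3,-7],"rot": [0,0,25.9]}
    - {"offset": [-17.3,-6.3,-8],"rot": [0,0,25.9]}
    - {"offset": [-17.3,-6.3,-8.6],"rot": [0,0,25.9]}
    - {"offset": [-17.3,-6.3,-8.8],"rot": [0,0,25.9]}
    - {"offset": [-17.3,-6.3,-8.8],"rot": [0,0,25.9]}
    - {"offset": [-17.3,-6.3,-8.8],"rot": [0,0,25.9]}
  hand: 0.7

```text
time: 30.3
position: [0.4282, -0.1158, -0.0006]
tool_rot: [0.566, 0.824, 0.0, 0.0]
ft_force: [0.6, -0.9, 0.6]
grip_width: 0.0608
grip_force: 0.0
```

Emit:
apply_moves:
  series:
    - {"offset": [0,0,0],"rot": [0,0,0]}
    - {"offset": [0,0,0],"rot": [0,0,0]}
    - {"offset": [0,0,0],"rot": [0,0,0]}
    - {"offset": [0,0,0],"rot": [0,0,0]}
    - {"offset": [0,0,0],"rot": [0,0,0]}
    - {"offset": [0,0,0],"rot": [0,0,0]}
    - {"offset": [0,0,0],"rot": [0,0,0]}
    - {"offset": [0,0,0],"rot": [0,0,0]}
  hand: 0.0
  newtons: 10

```text
time: 31.1
position: [0.428, -0.1158, -0.0008]
tool_rot: [0.566, 0.824, 0.0, 0.0]
ft_force: [-0.3, -0.0, 3.4]
grip_width: 0.0347
grip_force: 10.0
```

Run:
```python
from h import *
g=get_obs(); print(g["position"],g["grip_width"],g["grip_force"])
a=np.radians(-4.6); u=np.array([np.cos(a),np.sin(a)]); v=np.array([-u[1],u[0]]); W=np.array([.6092,.1438])
print("red",W+.023*v,"green",W-.023*v)
plan(*(W+.023*v),.07,-4.6)
```

```text
[ 0.42796411 -0.11575726 -0.00083815] 0.0347399491505722 10.00012600212358
red [0.61104458 0.16672591] green [0.60735542 0.12087409]
offset [18.31 28.25  7.08] turn -25.6 tilt [ 0.0003 -0.0001] t 31.1
```

Emit:
apply_moves:
  series:
    - {"offset": [0,0,1],"rot": [0,0,0]}
    - {"offset": [0,0,3],"rot": [0,0,0]}
    - {"offset": [0,0,5],"rot": [0,0,0]}
    - {"offset": [0.6,1,7],"rot": [0,0,-1]}
    - {"offset": [2,3,7],"rot": [0,0,-3]}
    - {"offset": [4,6.2,7],"rot": [0,0,-6]}
    - {"offset": [6,9.3,7],"rot": [0,0,-9]}
    - {"offset": [8,12.4,7],"rot": [0,0,-12]}
    - {"offset": [10,15.5,7],"rot": [0,0,-15]}
    - {"offset": [12,18.6,7],"rot": [0,0,-18]}
    - {"offset": [14,21.7,7],"rot": [0,0,-21]}
    - {"offset": [16,24.8,7],"rot": [0,0,-23]}
    - {"offset": [17.6,27.2,7],"rot": [0,0,-25]}
    - {"offset": [18.3,28.2,7],"rot": [0,0,-25.6]}
    - {"offset": [18.3,28.2,7],"rot": [0,0,-25.6]}
    - {"offset": [18.3,28.2,7],"rot": [0,0,-25.6]}
    - {"offset": [18.3,28.2,7],"rot": [0,0,-25.6]}

```text
time: 32.8
position: [0.6096, 0.1649, 0.0689]
tool_rot: [0.735, 0.678, -0.001, -0.001]
ft_force: [-0.9, -0.8, -0.1]
grip_width: 0.0349
grip_force: 10.0
```

Run:
```python
from h import *
im=snap("wrist","w_red"); g=get_obs(); print(g["position"],g["grip_width"],g["grip_force"])
for c in ("wrist","scene"): 
  if c=="scene": snap(c)
  print([(np.round(d["centre"],3),round(d["conf"],2)) for d in nets.spot_point(c,"red_milk")],[(np.round(d["centre"],3),round(d["conf"],2)) for d in nets.spot_point(c,"white_tray")])
plan(.611,.1667,.0045,-4.6)
```

```text
[0.60978379 0.1648704  0.06894185] 0.035618249546357325 9.99991303193383
[(array([0.608, 0.162, 0.071]), 0.65)] [(array([0.612, 0.144, 0.001]), 0.71)]
[(array([0.611, 0.166, 0.071]), 0.61)] [(array([0.61 , 0.138, 0.001]), 0.73), (array([0.61 , 0.165, 0.068]), 0.68)]
offset [ 0.03  0.1  -6.46] turn 0.0 tilt [-0.0002 -0.0001] t 33.1
```

Emit:
apply_moves:
  series:
    - {"offset": [0,0.1,-2],"rot": [0,0,0]}
    - {"offset": [0,0.1,-4],"rot": [0,0,0]}
    - {"offset": [0,0.1,-5.3],"rot": [0,0,0]}
    - {"offset": [0,0.1,-6.1],"rot": [0,0,0]}
    - {"offset": [0,0.1,-6.4],"rot": [0,0,0]}
    - {"offset": [0,0.1,-6.5],"rot": [0,0,0]}
    - {"offset": [0,0.1,-6.5],"rot": [0,0,0]}
    - {"offset": [0,0.1,-6.5],"rot": [0,0,0]}

```text
time: 33.9
position: [0.6115, 0.1674, 0.0048]
tool_rot: [0.735, 0.678, 0.001, 0.0]
ft_force: [-0.3, -0.2, 0.2]
grip_width: 0.035
grip_force: 10.0
```

Emit:
apply_moves:
  series:
    - {"offset": [0,0,-0.1],"rot": [0,0,0]}
    - {"offset": [0,0,-0.15],"rot": [0,0,0]}
    - {"offset": [0,0,-0.15],"rot": [0,0,0]}

```text
time: 34.2
position: [0.6113, 0.1674, 0.0032]
tool_rot: [0.735, 0.678, 0.0, 0.0]
ft_force: [-0.0, -1.0, 2.8]
grip_width: 0.035
grip_force: 10.0
```

Emit:
apply_moves:
  series:
    - {"offset": [0,0,0],"rot": [0,0,0]}
    - {"offset": [0,0,0],"rot": [0,0,0]}
    - {"offset": [0,0,0],"rot": [0,0,0]}
    - {"offset": [0,0,0],"rot": [0,0,0]}
    - {"offset": [0,0,0],"rot": [0,0,0]}
    - {"offset": [0,0,1],"rot": [0,0,0]}
    - {"offset": [0,0,3],"rot": [0,0,0]}
    - {"offset": [0,0,6],"rot": [0,0,0]}
    - {"offset": [0,0,8],"rot": [0,0,0]}
    - {"offset": [0,0,8],"rot": [0,0,0]}
    - {"offset": [0,0,8],"rot": [0,0,0]}
  hand: 0.6

```text
time: 35.3
position: [0.611, 0.1673, 0.0831]
tool_rot: [0.735, 0.678, 0.0, 0.0]
ft_force: [0.8, -0.4, -0.4]
grip_width: 0.0523
grip_force: 0.0
```

Run:
```python
from h import *
im=snap("wrist"); print([(np.round(d["centre"],3),round(d["conf"],2)) for d in nets.spot_point("wrist","red_milk")])
plan(.397,-.319,.085,-14.5)
```

```text
[(array([0.611, 0.166, 0.003]), 0.96)]
offset [-21.29 -48.62   0.34] turn -9.9 tilt [-0.0022 -0.0002] t 35.4
```

Emit:
apply_moves:
  series:
    - {"offset": [-21.3,-48.6,0.3],"rot": [0,0,-9.9]}
    - {"offset": [-21.3,-48.6,0.3],"rot": [0,0,-9.9]}
    - {"offset": [-21.3,-48.6,0.3],"rot": [0,0,-9.9]}
    - {"offset": [-21.3,-48.6,0.3],"rot": [0,0,-9.9]}
    - {"offset": [-21.3,-48.6,0.3],"rot": [0,0,-9.9]}
    - {"offset": [-21.3,-48.6,0.3],"rot": [0,0,-9.9]}
    - {"offset": [-21.3,-48.6,0.3],"rot": [0,0,-9.9]}
    - {"offset": [-21.3,-48.6,0.3],"rot": [0,0,-9.9]}
    - {"offset": [-21.3,-48.6,0.3],"rot": [0,0,-9.9]}
    - {"offset": [-21.3,-48.6,0.3],"rot": [0,0,-9.9]}
    - {"offset": [-21.3,-48.6,0.3],"rot": [0,0,-9.9]}
    - {"offset": [-21.3,-48.6,0.3],"rot": [0,0,-9.9]}
    - {"offset": [-21.3,-48.6,0.3],"rot": [0,0,-9.9]}
    - {"offset": [-21.3,-48.6,0.3],"rot": [0,0,-9.9]}
    - {"offset": [-21.3,-48.6,0.3],"rot": [0,0,-9.9]}
    - {"offset": [-21.3,-48.6,0.3],"rot": [0,0,-9.9]}
  hand: 0.7

```text
time: 37.0
position: [0.3983, -0.3173, 0.0854]
tool_rot: [0.79, 0.613, 0.0, -0.0]
ft_force: [-0.1, 0.4, -0.0]
grip_width: 0.0607
grip_force: 0.0
```

Run:
```python
from h import *
im=snap("wrist"); print([(np.round(d["centre"],3),round(d["conf"],2)) for d in nets.spot_point("wrist","green_milk")])
plan(.397,-.319,0,-14.5)
```

```text
[(array([ 0.392, -0.318, -0.004]), 0.91)]
offset [-0.13 -0.12 -8.56] turn -0.1 tilt [-0.0001  0.0001] t 37.1
```

Emit:
apply_moves:
  series:
    - {"offset": [-0.2,-0.2,-2],"rot": [0,0,0]}
    - {"offset": [-0.2,-0.2,-4.5],"rot": [0,0,0]}
    - {"offset": [-0.2,-0.2,-6.5],"rot": [0,0,0]}
    - {"offset": [-0.2,-0.2,-7.7],"rot": [0,0,0]}
    - {"offset": [-0.2,-0.2,-8.3],"rot": [0,0,0]}
    - {"offset": [-0.2,-0.2,-8.6],"rot": [0,0,0]}
    - {"offset": [-0.2,-0.2,-8.6],"rot": [0,0,0]}
    - {"offset": [-0.2,-0.2,-8.6],"rot": [0,0,0]}

```text
time: 37.9
position: [0.3962, -0.3211, 0.0002]
tool_rot: [0.791, 0.612, 0.0, 0.001]
ft_force: [-0.2, -0.2, -0.5]
grip_width: 0.0612
grip_force: 0.0
```

Emit:
apply_moves:
  series:
    - {"offset": [0,0,0],"rot": [0,0,0]}
    - {"offset": [0,0,0],"rot": [0,0,0]}
    - {"offset": [0,0,0],"rot": [0,0,0]}
    - {"offset": [0,0,0],"rot": [0,0,0]}
    - {"offset": [0,0,0],"rot": [0,0,0]}
    - {"offset": [0,0,0],"rot": [0,0,0]}
    - {"offset": [0,0,0],"rot": [0,0,0]}
    - {"offset": [0,0,0],"rot": [0,0,0]}
  hand: 0.0
  newtons: 10

```text
time: 38.7
position: [0.3959, -0.3208, -0.0003]
tool_rot: [0.791, 0.612, -0.0, 0.0]
ft_force: [-0.5, 0.0, 2.2]
grip_width: 0.0351
grip_force: 10.0
```

Run:
```python
from h import *
plan(.6074,.1209,.07,-4.6)
```

```text
offset [21.15 44.17  7.03] turn 9.9 tilt [ 0.0002 -0.0002] t 38.7
```

Emit:
apply_moves:
  series:
    - {"offset": [0,0,1],"rot": [0,0,0]}
    - {"offset": [0,0,3],"rot": [0,0,0]}
    - {"offset": [0,0,5.5],"rot": [0,0,0]}
    - {"offset": [0.3,0.6,7.5],"rot": [0,0,0]}
    - {"offset": [1.5,3,7.5],"rot": [0,0,0.7]}
    - {"offset": [3.4,7,7.5],"rot": [0,0,1.5]}
    - {"offset": [5.3,11,7.5],"rot": [0,0,2.4]}
    - {"offset": [7.2,15,7.5],"rot": [0,0,3.3]}
    - {"offset": [9.1,19,7.5],"rot": [0,0,4.2]}
    - {"offset": [11,23,7.5],"rot": [0,0,5.1]}
    - {"offset": [12.9,27,7.5],"rot": [0,0,6]}
    - {"offset": [14.8,31,7.5],"rot": [0,0,7]}
    - {"offset": [16.8,35,7.5],"rot": [0,0,8]}
    - {"offset": [18.7,39,7.5],"rot": [0,0,9]}
    - {"offset": [20.3,42.4,7.3],"rot": [0,0,9.6]}
    - {"offset": [21.2,44.2,7],"rot": [0,0,9.9]}
    - {"offset": [21.2,44.2,7],"rot": [0,0,9.9]}
    - {"offset": [21.2,44.2,7],"rot": [0,0,9.9]}
    - {"offset": [21.2,44.2,7],"rot": [0,0,9.9]}

```text
time: 40.6
position: [0.607, 0.1202, 0.0696]
tool_rot: [0.735, 0.678, -0.001, -0.0]
ft_force: [0.4, 0.1, -1.4]
grip_width: 0.0346
grip_force: 10.0
```

Run:
```python
from h import *
im=snap("wrist"); g=get_obs(); print(g["grip_width"],g["grip_force"])
for n in ("green_milk","red_milk"): print([(np.round(d["centre"],3),round(d["conf"],2)) for d in nets.spot_point("wrist",n)])
plan(.6074,.1209,.0045,-4.6)
```

```text
0.03489937382953272 9.99986669397913
[(array([0.604, 0.122, 0.067]), 0.8)]
[(array([0.609, 0.169, 0.007]), 0.95)]
offset [-0.01  0.08 -6.52] turn 0.1 tilt [-0.0005 -0.0001] t 40.8
```

Emit:
apply_moves:
  series:
    - {"offset": [0,0,-2],"rot": [0,0,0]}
    - {"offset": [0,0,-4],"rot": [0,0,0]}
    - {"offset": [0,0,-5.3],"rot": [0,0,0]}
    - {"offset": [0,0,-6.1],"rot": [0,0,0]}
    - {"offset": [0,0,-6.4],"rot": [0,0,0]}
    - {"offset": [0,0,-6.55],"rot": [0,0,0]}
    - {"offset": [0,0,-6.6],"rot": [0,0,0]}
    - {"offset": [0,0,-6.6],"rot": [0,0,0]}
    - {"offset": [0,0,-6.6],"rot": [0,0,0]}

```text
time: 41.65
position: [0.6083, 0.1214, 0.0041]
tool_rot: [0.735, 0.678, 0.0, 0.0]
ft_force: [-0.7, -0.4, -0.1]
grip_width: 0.0351
grip_force: 10.0
```

Emit:
apply_moves:
  series:
    - {"offset": [0,0,0],"rot": [0,0,0]}
    - {"offset": [0,0,0],"rot": [0,0,0]}
    - {"offset": [0,0,0],"rot": [0,0,0]}
    - {"offset": [0,0,0],"rot": [0,0,0]}
    - {"offset": [0,0,0],"rot": [0,0,0]}
    - {"offset": [0,0,1],"rot": [0,0,0]}
    - {"offset": [0,0,3],"rot": [0,0,0]}
    - {"offset": [0,0,6],"rot": [0,0,0]}
    - {"offset": [0,0,9],"rot": [0,0,0]}
    - {"offset": [-3,3,12],"rot": [0,0,0]}
    - {"offset": [-7,7,15],"rot": [0,0,0]}
    - {"offset": [-11,11,17],"rot": [0,0,0]}
    - {"offset": [-15,15,18],"rot": [0,0,0]}
    - {"offset": [-19,19,19],"rot": [0,0,0]}
    - {"offset": [-23,23,19],"rot": [0,0,0]}
    - {"offset": [-26,26,19],"rot": [0,0,0]}
    - {"offset": [-28,28,19],"rot": [0,0,0]}
    - {"offset": [-28,28,19],"rot": [0,0,0]}
    - {"offset": [-28,28,19],"rot": [0,0,0]}
  hand: 0.6

```text
time: 43.55
position: [0.3256, 0.4029, 0.1944]
tool_rot: [0.733, 0.68, 0.0, -0.0]
ft_force: [-0.2, -0.7, 0.5]
grip_width: 0.0525
grip_force: 0.0
```

Run:
```python
from h import *
t=snap("top"); 
for n in ("stapler","marker","teaspoon","red_milk","green_milk","yellow_cup"): print(n,[(np.round(d["centre"],3),round(d["conf"],2)) for d in nets.spot_point("top",n)])
s=snap("scene")
o=np.zeros((600,800,3),np.uint8); o[:330]=cv2.resize(t[100:225,170:473],(800,330)); o[332:]=cv2.resize(s[140:260,210:568],(800,268))
cv2.imwrite("pics/fin.png",o); print(get_obs()["time"])
```

```text
stapler [(array([ 0.564, -0.238,  0.002]), 0.81)]
marker [(array([ 0.617, -0.238,  0.002]), 0.8)]
teaspoon [(array([ 0.599, -0.057, -0.001]), 0.62)]
red_milk [(array([0.611, 0.166, 0.003]), 0.76), (array([ 0.411, -0.217,  0.   ]), 0.23)]
green_milk [(array([0.608, 0.122, 0.003]), 0.74), (array([ 0.349, -0.089, -0.001]), 0.56)]
yellow_cup [(array([0.607, 0.123, 0.002]), 0.41)]
43.95
```

View pics/fin.png

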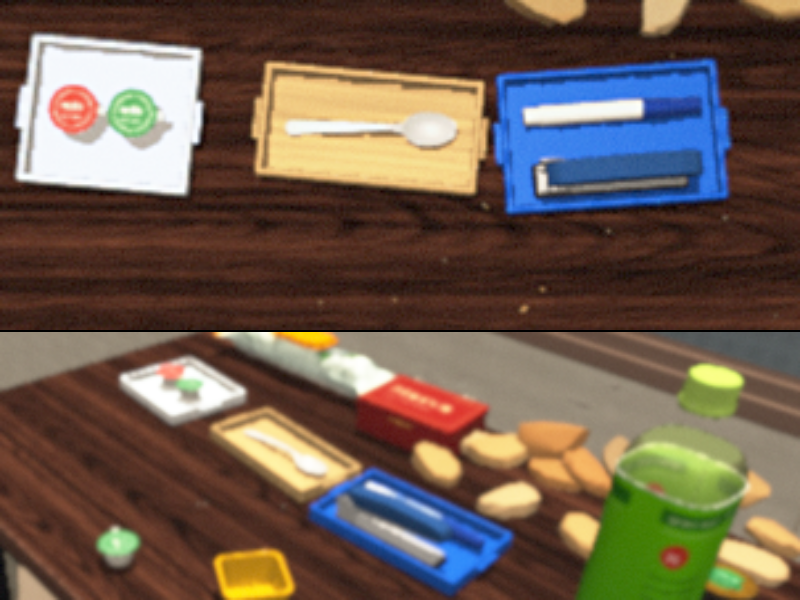

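Final picture: red (75,108) and green (133,113) milk stand next to each other in the white tray. The spoon lies lengthways in the wooden tray, the marker and stapler are side by side in the blue tray, and the cup and decoy are untouched. Handing in.

```bash
python3 -c "
from rig import hand_in
print(hand_in())"
```

```text
the job is handed in; nothing more can be done
None
```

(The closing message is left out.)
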